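Unlock the tube carrier from the mixer base and hold it up level

ROBOT

A 6-joint arm with a two-finger parallel gripper is mounted at the origin on a cart in front of the work surface, level with it; the furniture and walls round the work are solid. World frame = base frame: x ahead of the robot, y to its left, z up, the work surface at z = 0. Lengths are in m, angles in rad, forces in N, time in s.
With the tool pointing down it reaches from about 0.35 to 0.85 m from the base axis. Payload 8.1 kg.
Tool frame: the origin (TCP) lies midway between the tips of the shut fingers; the grasp point (between the pads) lies 19 mm behind it; x points along the fingers, y is the direction in which the jaws open and shut, and the axes are right-handed (so a half turn about x gives the same grasp; the last joint's range is limited). The gripper opens to 93 mm and grips with 3 to 60 N. Pads are 15 mm wide; open, the fingers measure 128 mm over their backs; the gripper's body (75 mm by 188 mm) begins 65 mm behind the grasp point.
Start: joints at [-1.401, 0.13, 1.488, -0, 1.523, -0.085], TCP at [0.151, -0.581, 0.219] pointing down, gripper open.
Joint ranges: [-2.96, 2.96], [-0.89, 2.26], [0.02, 2.5], [-1.34, 4.48], [0, 2.73], [-2.66, 2.66]. Speed limits (rad/s): [2.39, 2.39, 2.79, 3.14, 3.14, 3.14].

INTERFACE

Orientations are given as a unit quaternion [w, x, y, z].
In Python, from cell import arm gives the robot as it stands.
- The arm moves only by the shell command python3 -m crank 'ROWS' [FORCE]. ROWS is JSON, a list of rows, each a list of 7 numbers: the shift along the tool's x, y, z in mm, then the turn, a rotation vector about the tool's x, y, z in rad, then the closure, from -1 (fully open) to 1 (shut). In form: [[tx, ty, tz, wx, wy, wz, fingers], ...]. A call has 1 to 10 rows; each row shifts and turns the commanded pose from where the row before left it, along the tool's axes as they then stand; what a row does not reach is not made up. A row lasts 1/10 s, in which the tool goes at most 50 mm and 8.59 degrees, less where a joint would pass 70% of its speed; a pose out of reach is approached as far as the arm can. A call with a gripper value outside its range is refused whole. The fingers move at their own pace and stop on an object; FORCE is the grip in N (left out, the last holds). Time passes only in rows, so rows that do not move let the fingers close. It gives the time, the measured TCP pose, the force and the opening at its end, in the units of the state.
- arm.get_state(): the state, without advancing time (a new reading comes with each control period).
- arm.get_image(name): name is "scene" or "side" or "wrist"; returns a dict with "image" (384x512x3 uint8, red, green, blue), "camera_matrix" (3x3 intrinsics, pixels), "R" (3x3) and "t" (3): a world point X has camera coordinates R X + t; the wrist camera has in their place "hand_eye" (4x4, takes a point from camera to tool coordinates, whose origin is the TCP and whose axes are the tool frame's). Camera axes: x right, y down, z forward; pixel columns grow to the right and rows downward; lengths in m; the calibration is good to about 2 mm. A picture is of the moment at which its call begins: read the wrist's pose just before it. There is no depth.
- arm.hand_in(): hands the job in, once; it reports no verdict.
Trained networks look in a picture, given as the dict that the camera call returned (one of the last four; its "shot" number tells which), for a name from the list of things; names that differ only in an ending like _2 or _b are one class to them, and where a whole thing is asked for, a point or a joint stands for the part that bears it (a point fixed in the world has none). Each returns a list of dicts, best first, with "conf" (0 to 1); they miss things now and then, are a little off and sometimes report something else, mostly with a low value. They report only what shows in the picture. A call takes as long as a camera call.
- arm.regions_of(target, picture): "pixels" (384x512 bool, what is visible of it) and "bbox" ([left, top, width, height] in pixels, round what is visible of it).
The state is a dict: "time_s": time; "joints": joint angles; "joint_velocities": joint speeds; "joint_efforts": joint torques, N m; "ee_pos": TCP position; "eef_rot": TCP orientation; "ft_force": force on the tool from outside, world axes, zero at the start; "torque": the same for the moment, N m; "width": opening from 0.0 (shut) to 1.0 (fully open).
Only numpy, scipy, OpenCV 4.12 (cv2) and the standard library are available. Lean on these libraries where they do the work, as an engineer would, in place of code of your own. Each camera call takes 0.05 s, during which the arm holds its last target. There are 200 camera calls.

TASK

The grey carrier with four sample tubes is locked in the white mixer base: by its bar handle, turn it in place until its two ears face the marked notches in the rim, then lift it straight up out of the base. Finish while still holding it, steady and level and directly above the base, with its underside about 10 cm above the worktop and all four tubes still in their cups. Keep it upright throughout and leave the other things on the worktop where they are.

Things in the scene. Friction and masses are not known exactly. Their poses are not given: they have to be found in the camera images.
- base: Fixed white dish, 136 mm across, 22 mm high; origin at the centre of its underside, on the worktop. Floor 8 mm above the worktop. A lip round the rim (from 18 to 22 mm height, opening 96 mm across) holds the carrier's ears down; it is broken by two notches about 40 mm wide, on the base's +x and -x sides, each with a small grey mark on the outer wall below it.
- carrier_handle (a point): Centre of the grey carrier's bar handle, 142 mm above the carrier's underside (150 mm above the worktop at the start). Upright bar 52 mm long (carrier's x), 14 mm thick (y), 46 mm high (z), on a 12 mm column. The loose carrier weighs about 0.3 kg, balanced under the handle. Carrier's axes: z up, x along the handle and the two ears.
- carrier_foot (a point): Centre of the carrier's underside, same axes. Foot: disc 88 mm across, 6 mm thick, with ears 18 mm wide on +x and -x out to 56 mm from the axis, under the base's lip (4 mm play). It turns easily either way and comes out only with the ears in the notches (within 0.15 rad; half a turn is the same). At the start it is 0.45 to 1.3 rad anticlockwise of them, seen from above.
- sample_1_mid (a point): Half-way up a loose capped sample tube, 19 mm across the cap and about 100 mm tall, standing in a cup 44 mm deep of the carrier, 20 mm to its +x and 20 mm to its +y side. Its top is about 111 mm above the carrier's underside, about 7 mm below the handle's lower edge.
- sample_2_mid (a point): Half-way up a loose capped sample tube, 19 mm across the cap and about 100 mm tall, standing in a cup 44 mm deep of the carrier, 20 mm to its +x and 20 mm to its -y side. Its top is about 111 mm above the carrier's underside, about 7 mm below the handle's lower edge.
- sample_3_mid (a point): Half-way up a loose capped sample tube, 19 mm across the cap and about 100 mm tall, standing in a cup 44 mm deep of the carrier, 20 mm to its -x and 20 mm to its +y side. Its top is about 111 mm above the carrier's underside, about 7 mm below the handle's lower edge.
- sample_4_mid (a point): Half-way up a loose capped sample tube, 19 mm across the cap and about 100 mm tall, standing in a cup 44 mm deep of the carrier, 20 mm to its -x and 20 mm to its -y side. Its top is about 111 mm above the carrier's underside, about 7 mm below the handle's lower edge.
- timer: Bystander: white bench timer, 66x64x18 mm, lying flat. Origin at the centre of its underside.
- oil_dropper: Bystander: small white dropper bottle, 26 mm across, 66 mm tall. Origin at the centre of its underside.
- specimen_cup_1: Bystander: specimen cup with a screw lid, 60 mm across, 66 mm tall. Origin at the centre of its underside.
- ball_pen: Bystander: ball pen, 140 mm long, lying flat. Origin at the centre of its underside.

How it is judged:
On the way:
1. the ears face the notches while the carrier still sits in the base (angle between the x axis of carrier_foot and the x axis of base, either way round below 0.15 rad and height (world z) of carrier_foot below 0.014 m and angle between carrier_foot's own z axis and vertical below 0.1 rad), for 0.1 s.
At the end, for the whole second after the job is handed in: The gripper holds the carrier with its underside 60 to 140 mm above the worktop, within 50 mm of the base's axis, tilted less than 0.1 rad, at rest and not touching the base; the four tubes are fully in their cups; no bystander has moved more than 20 mm (height (world z) of carrier_foot between 0.06 and 0.14 m and horizontal distance between carrier_foot and base below 0.05 m and angle between carrier_foot's own z axis and vertical below 0.1 rad and linear speed of carrier below 0.02 m/s and angular speed of carrier below 0.2 rad/s and contact force between carrier and the fingers above 1 N and contact force between carrier and base below 0.05 N and z of sample_1_mid in the frame of carrier_foot between 0.045 and 0.075 m and horizontal distance between each of sample_1_mid, sample_2_mid, sample_3_mid, sample_4_mid and carrier_foot below 0.045 m and z of sample_2_mid in the frame of carrier_foot between 0.045 and 0.075 m and z of sample_3_mid in the frame of carrier_foot between 0.045 and 0.075 m and z of sample_4_mid in the frame of carrier_foot between 0.045 and 0.075 m and not (distance of any of timer, oil_dropper, specimen_cup_1, ball_pen from where it was at the start of the episode above 0.02 m)); the arm keeps its last pose, push and grip.
It fails at once if the carrier is tipped by more than 0.3 rad (angle between carrier_foot's own z axis and vertical above 0.3 rad).
It fails at once if a bystander is moved more than 20 mm (distance of any of timer, oil_dropper, specimen_cup_1, ball_pen from where it was at the start of the episode above 0.02 m).
It also fails if it takes over 34 s, if anything falls off the work surface, if the arm or the gripper's body presses on something with over 40 N, if the wrist force passes 120 N, or if a joint passes its speed limit or range.

## Working session

There is one attempt and no reset: what is moved stays moved. The work goes in short steps, Python scripts to look and compute and a shell command to move; the robot and the scene stay as the last step left them, time stands still between calls to the robot, and variables do not carry over. Pictures are saved under pics/ and viewed, about 8 in all and at most 12, crops included, and the job is handed in when it is done.

```bash
mkdir -p pics; cat > h.py <<'E'
import numpy as np, cv2
from cell import arm
from scipy.spatial.transform import Rotation as Rn
def proj(p,X):
    c=p["camera_matrix"]@(p["R"]@np.asarray(X,float)+p["t"]); return c[:2]/c[2]
def ray(p,u,v):
    d=p["R"].T@np.linalg.solve(p["camera_matrix"],[u,v,1.]); return -p["R"].T@p["t"], d/np.linalg.norm(d)
def at_z(p,u,v,z):
    o,d=ray(p,u,v); return o+d*(z-o[2])/d[2]
def tri(rs):
    A=sum(np.eye(3)-np.outer(d,d) for o,d in rs); b=sum((np.eye(3)-np.outer(d,d))@o for o,d in rs); return np.linalg.solve(A,b)
def wrist():
    s=arm.get_state(); p=arm.get_image("wrist"); q=s["eef_rot"]
    R=Rn.from_quat([q[1],q[2],q[3],q[0]]).as_matrix(); H=np.asarray(p["hand_eye"])
    T=np.eye(4); T[:3,:3]=R; T[:3,3]=s["ee_pos"]; C=np.linalg.inv(T@H)
    p["R"]=C[:3,:3]; p["t"]=C[:3,3]; return p
E
python3 - <<'E'
from h import *
ps={n:(wrist() if n=="wrist" else arm.get_image(n)) for n in ["scene","side","wrist"]}
for n,p in ps.items(): cv2.imwrite(f"pics/{n}0.png",p["image"][...,::-1])
cv2.imwrite("pics/a0.png",cv2.resize(np.hstack([ps["scene"]["image"],ps["side"]["image"]])[...,::-1],(800,300)))
for n in ["scene","side","wrist"]:
    p=ps[n]; print(n,"cam",-p["R"].T@p["t"])
    for t in ["base","carrier_handle","sample_1_mid","timer","oil_dropper","specimen_cup_1","ball_pen"]:
        for r in arm.regions_of(t,p)[:4 if t[0]=='s' else 1]:
            m=r["pixels"]; v,u=np.nonzero(m); print(t,round(r["conf"],2),r["bbox"],u.mean().round(),v.mean().round(), at_z(p,u.mean(),v.mean(),.02).round(3))
s=arm.get_state();print(s["time_s"],s["ee_pos"],s["eef_rot"],s["width"])
E
```

```text
scene cam [ 0.09912895 -0.5000254   0.49571242]
base 0.74 [210.3, 219.0, 61.5, 35.2] 241.0 240.0 [0.514 0.212 0.02 ]
carrier_handle 0.7 [223.2, 167.6, 35.6, 72.2] 240.0 217.0 [0.573 0.311 0.02 ]
timer 0.9 [345.1, 282.2, 38.2, 26.5] 363.0 296.0 [ 0.586 -0.091  0.02 ]
oil_dropper 0.83 [332.2, 240.8, 14.2, 25.3] 338.0 254.0 [0.651 0.039 0.02 ]
specimen_cup_1 0.65 [224.2, 170.3, 12.8, 22.8] 229.0 180.0 [0.678 0.545 0.02 ]
ball_pen 0.47 [178.9, 194.3, 42.4, 2.1] 202.0 197.0 [0.552 0.486 0.02 ]
side cam [0.45972723 0.95055809 0.58896007]
base 0.62 [231.5, 207.3, 57.3, 40.0] 259.0 230.0 [0.533 0.278 0.02 ]
carrier_handle 0.56 [242.4, 168.5, 32.1, 67.0] 259.0 206.0 [0.544 0.18  0.02 ]
sample_1_mid 0.62 [267.4, 191.4, 8.0, 22.9] 271.0 201.0 [0.514 0.151 0.02 ]
timer 0.56 [240.5, 154.4, 23.5, 15.4] 251.0 163.0 [ 0.6   -0.053  0.02 ]
oil_dropper 0.31 [169.4, 259.1, 31.2, 40.3] 186.0 278.0 [0.664 0.458 0.02 ]
specimen_cup_1 0.65 [167.1, 257.6, 32.8, 39.8] 186.0 277.0 [0.665 0.457 0.02 ]
ball_pen 0.83 [202.5, 296.1, 54.6, 35.7] 230.0 314.0 [0.555 0.533 0.02 ]
wrist cam [ 0.23139701 -0.55871842  0.38486605]
1.2 [ 0.15125697 -0.58061985  0.2186358 ] [-0.08984431 -0.70137416 -0.08985349  0.70137624] 0.9935885471995268
```

View pics/scene0.png

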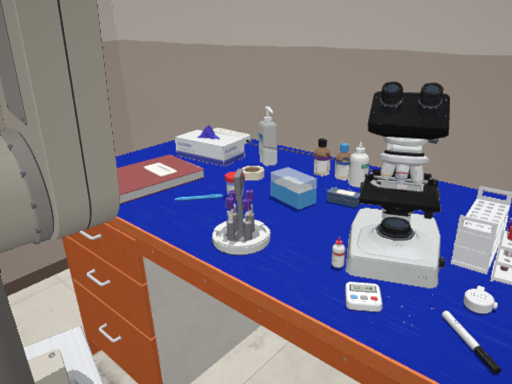

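View pics/side0.png

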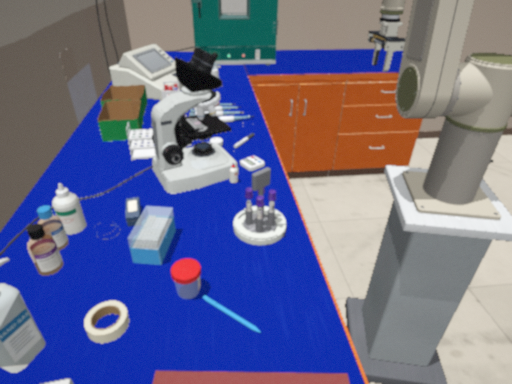

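The scene view shows the base with the carrier at about (241, 238), the dropper at (338, 254) and the timer at (363, 296), all beside the microscope. The side view has the base at (260, 226), the cup at (186, 277) and the pen at (230, 314).

```bash
python3 - <<'E'
from h import *
from scipy.optimize import least_squares
S=arm.get_image("scene");D=arm.get_image("side")
bb={0:(S,[210.3,219.0,61.5,35.2]),1:(D,[231.5,207.3,57.3,40.0])}
a=np.linspace(0,6.283,90)
def res(x):
    out=[]
    for p,b in bb.values():
        P=np.array([proj(p,[x[0]+.068*np.cos(t),x[1]+.068*np.sin(t),z]) for t in a for z in(0,.022)])
        mn,mx=P.min(0),P.max(0); out+=[mn[0]-b[0],mn[1]-b[1],mx[0]-b[0]-b[2],mx[1]-b[1]-b[3]]
    return out
f=least_squares(res,[.52,.24]);print(f.x,np.round(f.fun,1))
x,y=f.x
for p,n in((S,"S"),(D,"D")):print(n,"handle pred",proj(p,[x,y,.15]))
s=arm.get_state();q=s["eef_rot"];print(Rn.from_quat([q[1],q[2],q[3],q[0]]).as_matrix().round(2))
W=wrist();print(np.asarray(W["hand_eye"]).round(3),W["camera_matrix"])
for n,uv in dict(scopeL=(350,270),scopeR=(436,278)).items():print(n,at_z(S,*uv,0))
print("cup",tri([ray(S,234,186),ray(D,186,280)]),"dropper",at_z(S,338,266,0))
c=[cv2.resize(p["image"][v-45:v+45,u-45:u+45,::-1],(400,400),interpolation=cv2.INTER_CUBIC) for p,u,v in((S,240,215),(D,260,205))]
cv2.imwrite("pics/c1.png",np.hstack(c))
E
```

```text
[0.53393571 0.24749412] [ 1.1 -1.4 -2.8 -0.2  1.8 -1.4 -2.5 -1.2]
S handle pred [237.76043692 180.65338272]
D handle pred [261.17895408 179.2007636 ]
[[-0.    0.25 -0.97]
 [ 0.   -0.97 -0.25]
 [-1.   -0.   -0.  ]]
[[-0.    -0.298  0.955 -0.167]
 [ 1.    -0.     0.    -0.001]
 [-0.     0.955  0.298 -0.083]
 [ 0.     0.     0.     1.   ]] [[291.54312035   0.         261.85382149]
 [  0.         291.54312035 185.13901311]
 [  0.           0.           1.        ]]
scopeL [6.49989499e-01 1.78184891e-03 5.55111512e-17]
scopeR [ 0.76780438 -0.11840816  0.        ]
cup [0.65597266 0.47613601 0.03172389] dropper [0.64028756 0.02708559 0.        ]
```

View pics/c1.png

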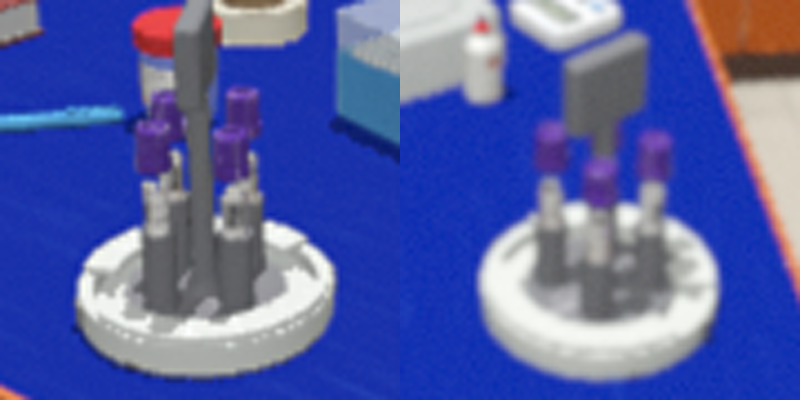

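The crops show the handle nearly edge-on in the scene view, along about 55° in the world. The notches show in the rim at left (100, 270) and right (298, 240). Moving over the base for a look from above.

```bash
python3 -m crank '[[-10,-32,-36,0,0,0,-1],[-10,-32,-36,0,0,0,-1],[-10,-32,-36,0,0,0,-1],[-10,-32,-36,0,0,0,-1],[-10,-32,-36,0,0,0,-1],[-10,-32,-36,0,0,0,-1],[-10,-32,-36,0,0,0,-1],[-10,-32,-36,0,0,0,-1],[-10,-32,-36,0,0,0,-1],[-10,-32,-36,0,0,0,-1]]' 40
```

```text
time_s: 2.35
ee_pos: [0.4197, -0.1784, 0.3194]
eef_rot: [0.09, 0.702, 0.09, -0.701]
ft_force: [0.6, -0.1, 0.2]
width: 1.0
```

```bash
python3 -m crank '[[0,-43,-24,0,0,0,-1],[0,-43,-24,0,0,0,-1],[0,-43,-24,0,0,0,-1],[0,-43,-24,0,0,0,-1],[0,-43,-24,0,0,0,-1],[0,-43,-24,0,0,0,-1],[0,-43,-24,0,0,0,-1],[0,-43,-24,0,0,0,-1],[0,-43,-24,0,0,0,-1],[0,0,0,-0.14,0,0,-1]]' && python3 -m crank '[[0,0,0,-0.14,0,0,-1],[0,0,0,-0.14,0,0,-1],[0,0,0,-0.14,0,0,-1],[0,0,0,-0.14,0,0,-1],[0,0,0,0,0,0,-1]]' && python3 - <<'E'
from h import *
W=wrist(); im=W["image"][...,::-1].copy(); cv2.imwrite("pics/w1raw.png",im); np.savez("w1.npz",R=W["R"],t=W["t"],K=W["camera_matrix"])
for n in["base","carrier_handle","sample_1_mid"]:
    for r in arm.regions_of(n,W): print(n,round(r["conf"],2),r["bbox"])
# top-down rectified view of plane z=.022, 0.2 m square, centred on the estimate, world x right, y up
c=np.array([.534,.247]);s=.1
def warp(z,s,c):
    src=np.float32([proj(W,[c[0]+a*s,c[1]+b*s,z]) for a,b in((-1,1),(1,1),(1,-1),(-1,-1))])
    return cv2.warpPerspective(im,cv2.getPerspectiveTransform(src,np.float32([[0,0],[400,0],[400,400],[0,400]])),(400,400),flags=cv2.INTER_CUBIC)
cv2.imwrite("pics/w1.png",np.hstack([warp(.022,.1,c),warp(.173,.1,c)]))
print(arm.get_state()["joints"])
E
```

```text
time_s: 3.35
ee_pos: [0.5301, 0.254, 0.3165]
eef_rot: [-0.139, -0.692, -0.14, 0.694]
ft_force: [0.0, -1.3, -0.7]
width: 0.998
time_s: 3.85
ee_pos: [0.5304, 0.2488, 0.3186]
eef_rot: [-0.326, -0.628, -0.326, 0.628]
ft_force: [-0.0, -0.6, -0.3]
width: 1.0
base 0.55 [225.6, 109.6, 80.5, 78.9]
base 0.27 [277.1, 136.2, 15.9, 20.5]
carrier_handle 0.93 [241.2, 120.6, 49.7, 72.5]
sample_1_mid 0.61 [244.7, 135.5, 16.3, 18.5]
sample_1_mid 0.38 [279.6, 139.6, 12.4, 19.6]
[3.50887407e-01 7.29056378e-02 1.36927318e+00 1.60753198e-05
 1.69938740e+00 9.70234987e-01]
```

View pics/w1.png

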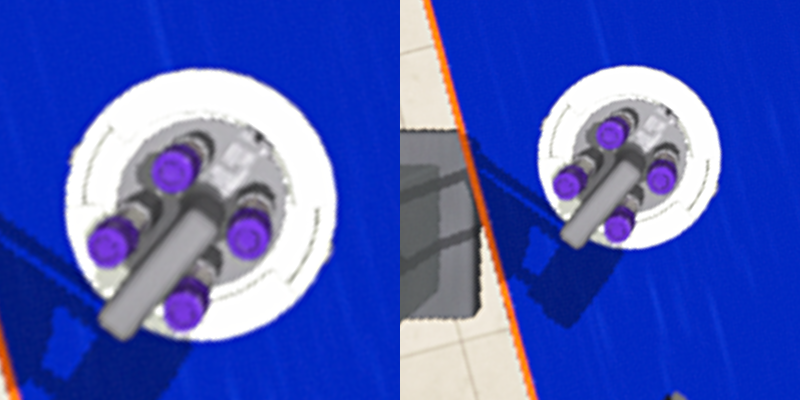

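In the rectified view (0.5 mm/px) the base centre is at (201, 204). The grey marks are at (75, 155) and (332, 251), so the notch axis lies at about -20.5°. The handle lies at about 51.5°, so it needs about 1.25 rad clockwise. Descending onto the handle now.

```bash
python3 -m crank '[[30,3,0,0.025,0,0,-1],[40,3,0,0.025,0,0,-1],[40,0,0,0,0,0,-1],[35,0,0,0,0,0,-1],[20,0,0,0,0,0,-1],[12,0,0,0,0,0,-1],[8,0,0,0,0,0,-1],[0,0,0,0,0,0,-1],[0,0,0,0,0,0,-1]]' 30 && python3 - <<'E'
from h import *
W=wrist(); D=arm.get_image("side")
a=cv2.resize(W["image"][60:300,130:400,::-1],(400,356)); b=cv2.resize(D["image"][130:260,190:336,::-1],(400,356))
cv2.imwrite("pics/g1.png",np.hstack([a,b])); print(arm.get_state()["ee_pos"])
E
```

```text
time_s: 4.95
ee_pos: [0.5361, 0.2455, 0.135]
eef_rot: [0.309, 0.637, 0.309, -0.635]
ft_force: [-0.9, 0.4, 0.1]
width: 1.002
[0.53632475 0.24559711 0.13534139]
```

View pics/g1.png

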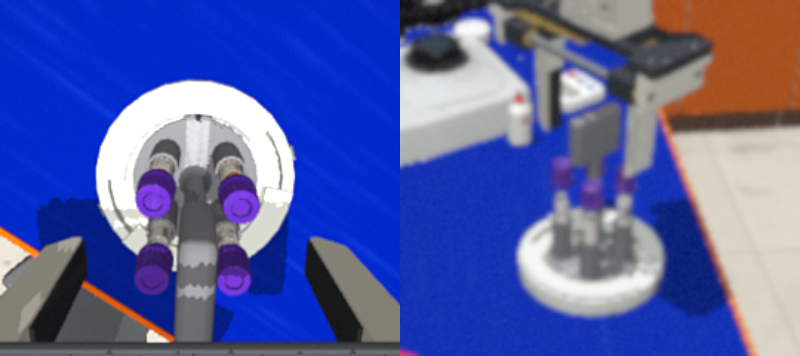

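The handle sits vertical in the wrist view at column 195, midway between the fingers (80 and 310), and it is aligned and clear of the tubes. Closing.

```bash
python3 -m crank '[[0,0,0,0,0,0,1],[0,0,0,0,0,0,1],[0,0,0,0,0,0,1],[0,0,0,0,0,0,1],[0,0,0,0,0,0,1],[0,0,0,0,0,0,1],[0,0,0,0,0,0,1],[0,0,0,0,0,0,1]]' 30
```

```text
time_s: 5.85
ee_pos: [0.5353, 0.2452, 0.1336]
eef_rot: [-0.309, -0.636, -0.309, 0.636]
ft_force: [-0.5, 0.9, -1.6]
width: 0.358
```

```bash
python3 -m crank '[[0,0,0,0,0,0,1],[0,0,0,0,0,0,1],[0,0,0,0,0,0,1],[0,0,0,0,0,0,1],[0,0,0,0,0,0,1],[0,0,0,0,0,0,1]]' 30
```

```text
time_s: 6.45
ee_pos: [0.5354, 0.2452, 0.1336]
eef_rot: [0.309, 0.636, 0.309, -0.636]
ft_force: [0.6, -0.0, -1.2]
width: 0.148
```

Width 0.148 is 13.8 mm, so the handle is gripped. Turning clockwise in place.

```bash
python3 -m crank '[[0,0,0,0.05,0,0,1],[0,0,0,0.1,0,0,1],[0,0,0,0.1,0,0,1],[0,0,0,0.1,0,0,1],[0,0,0,0.1,0,0,1],[0,0,0,0.1,0,0,1],[0,0,0,0.1,0,0,1],[0,0,0,0.1,0,0,1],[0,0,0,0.1,0,0,1],[0,0,0,0.1,0,0,1]]' && python3 -m crank '[[0,0,0,0.1,0,0,1],[0,0,0,0.1,0,0,1],[0,0,0,0.07,0,0,1],[0,0,0,0.04,0,0,1],[0,0,0,0,0,0,1],[0,0,0,0,0,0,1]]' && python3 - <<'E'
from h import *
W=wrist(); im=W["image"][...,::-1]; s=arm.get_state();q=s["eef_rot"];R=Rn.from_quat([q[1],q[2],q[3],q[0]]).as_matrix()
print("handle deg",np.degrees(np.arctan2(R[1,1],R[0,1]))+90,s["joints"][5],s["torque"])
c=np.array([.5345,.245])
def warp(z,s):
    src=np.float32([proj(W,[c[0]+a*s,c[1]+b*s,z]) for a,b in((-1,1),(1,1),(1,-1),(-1,-1))])
    return cv2.warpPerspective(im,cv2.getPerspectiveTransform(src,np.float32([[0,0],[400,0],[400,400],[0,400]])),(400,400),flags=cv2.INTER_CUBIC)
D=arm.get_image("scene")["image"][150:270,180:300,::-1]
cv2.imwrite("pics/t1.png",np.hstack([warp(.022,.08),cv2.resize(D,(400,400),interpolation=cv2.INTER_CUBIC)]))
E
```

```text
time_s: 7.45
ee_pos: [0.5352, 0.2452, 0.1336]
eef_rot: [0.017, -0.707, 0.017, 0.707]
ft_force: [0.2, -0.8, 0.4]
width: 0.148
time_s: 8.05
ee_pos: [0.5352, 0.2452, 0.1336]
eef_rot: [0.124, -0.696, 0.125, 0.696]
ft_force: [-0.2, 0.4, 1.4]
width: 0.146
handle deg -20.285313815742896 2.26726027718255 [ 0.09732099  0.13982249 -0.04150846]
```

View pics/t1.png

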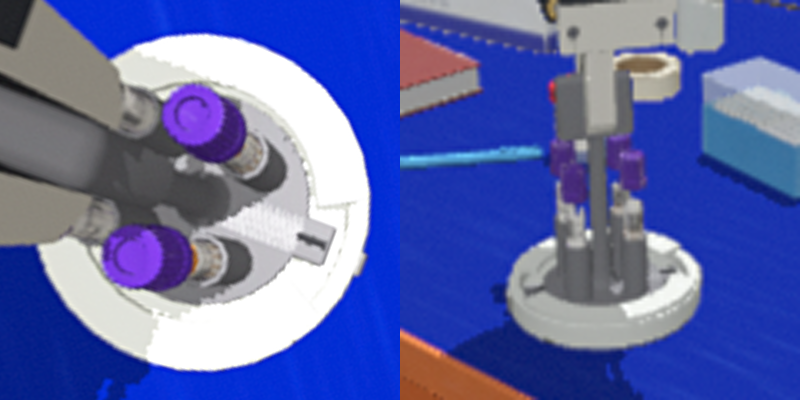

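The ear at (322, 240) lies inside the rim notch, with the grey mark at (360, 263). It looks 1 to 3° short, so I'll add a 0.03 rad trim and then lift gently, checking the force.

```bash
python3 -m crank '[[0,0,0,0.03,0,0,1],[0,0,0,0,0,0,1],[0,0,0,0,0,0,1],[-3,0,0,0,0,0,1],[-4,0,0,0,0,0,1],[-4,0,0,0,0,0,1],[-4,0,0,0,0,0,1]]'
```

```text
time_s: 8.85
ee_pos: [0.5352, 0.2451, 0.1488]
eef_rot: [0.135, -0.694, 0.135, 0.694]
ft_force: [-0.1, -0.5, -3.8]
width: 0.146
```

The vertical force is -3.8 N, which is just the carrier's weight, so it is free. Lifting on.

```bash
python3 -m crank '[[-6,0,0,0,0,0,1],[-10,0,0,0,0,0,1],[-12,0,0,0,0,0,1],[-12,0,0,0,0,0,1],[-12,0,0,0,0,0,1],[-12,0,0,0,0,0,1],[-8,0,0,0,0,0,1],[-4,0,0,0,0,0,1],[0,0,0,0,0,0,1],[0,0,0,0,0,0,1]]' && python3 -m crank '[[0,0,0,0,0,0,1],[0,0,0,0,0,0,1],[0,0,0,0,0,0,1],[0,0,0,0,0,0,1],[0,0,0,0,0,0,1]]' && python3 - <<'E'
from h import *
c=[cv2.resize(arm.get_image(n)["image"][v-65:v+65,u-65:u+65,::-1],(400,400),interpolation=cv2.INTER_CUBIC) for n,u,v in(("scene",240,195),("side",260,185))]
cv2.imwrite("pics/l1.png",np.hstack(c)); s=arm.get_state(); print(s["time_s"],s["ee_pos"],s["joint_velocities"],s["ft_force"],s["torque"])
E
```

```text
time_s: 9.85
ee_pos: [0.5351, 0.2451, 0.2241]
eef_rot: [0.135, -0.694, 0.135, 0.694]
ft_force: [0.1, 0.2, -3.8]
width: 0.149
time_s: 10.35
ee_pos: [0.5353, 0.2452, 0.2246]
eef_rot: [0.135, -0.694, 0.135, 0.694]
ft_force: [-0.6, -0.0, -4.8]
width: 0.147
10.45 [0.53532502 0.2451971  0.22464619] [-1.42612704e-04  1.51356663e-03 -1.98228524e-05  4.42990143e-04
  5.16414864e-04 -2.05626981e-03] [ 0.58131872  0.14988672 -4.25626941] [0.00624433 0.01363462 0.00502513]
```

View pics/l1.png

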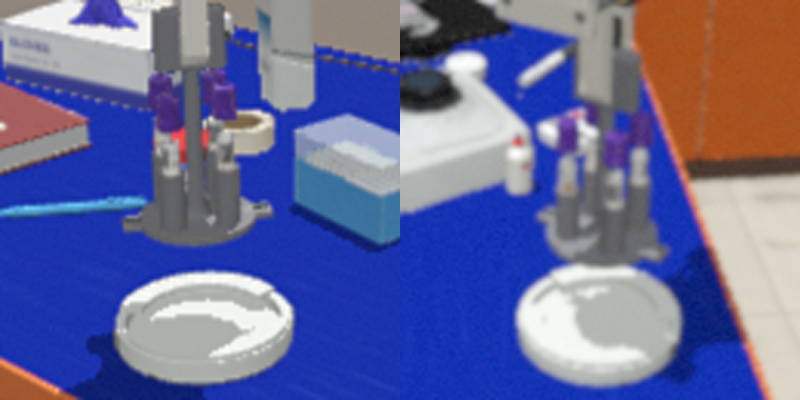

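Both views show the carrier hanging level and clear, directly over the empty base at (203, 325) and (600, 320). All four purple caps are seated and the bystanders are in place. Handing in.

```bash
python3 -c "
from cell import arm
print(arm.hand_in())"
```

```text
the job is handed in; nothing more can be done
None
```

I gripped the carrier by its bar handle and turned it about 1.29 rad clockwise, until the ears faced the notches. I then lifted it straight up 91 mm and handed the job in while still holding it. The robot's clock read about 10.5 s of the 34 s allowed.

Last checks before handing in:
- **Height and position:** the underside is about 99 mm above the worktop, worked out from how far the arm rose. The gripper is within about 1 mm of where I measured the base's centre.
- **Grip and rest:** the gripper reads 13.7 mm on the 14 mm bar. The arm is still, and the load of about 4 N roughly matches the carrier plus its tubes, so nothing is dragging on the base.
- **Tubes and bystanders:** the pictures show the carrier level and all four tubes in their cups. The timer, dropper and pen look unmoved. The specimen cup was only partly in view, behind the carrier; the arm kept clear of it.

No check failed. In the last look before lifting, the ears seemed 1–3° short of the notches, so I turned them another 0.03 rad; the carrier then came out freely.

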